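Shim the rocking comparator stand

TASK

The comparator stand rocks because its near right foot is too short. Push the orange wedge shim along the bench, without picking it up, under that short foot until the foot stands on the shim's flat part and the stand is level, leaving the stand where it is. Then press down lightly with closed fingertips on the top of the plate's corner, right above the shimmed foot, to seat it, and let go.

Things in the scene. Friction and masses are not known exactly. Their poses are not given: they have to be found in the camera images.
- stand: Comparator stand, 3.6 kg, loose: dark grey plate 220x180 mm, underside z 34, top z 64, on 4 domed feet at x +-88, y +-68. Column (x 80, y -20, top z 214) and dial stand at x > 0. Origin: plan centre, on the bench when level; z = plate normal; x away from the robot. The steel foot at (-88, -68) is 8 mm shorter than the 3 rubber ones: the stand starts tipped 0.074 rad onto it, 5 to 10 N on it.
- short_foot (a point): The lowest point of the short steel foot's dome (radius 14 mm), on the stand at (-88, -68, 8) mm. It rests on the bench at the start; 8 mm above the bench when the stand is level.
- corner_top (a point): The place to press: on the plate's top face straight above the short foot, at (-88, -68, 64) mm of the stand, 22 mm in from both edges of the plate. Nothing else stands on this corner.
- shim: Orange wedge shim, loose, 0.15 kg, 112 (x) x 70 (y) mm; origin: centre of underside. Thin nose (1.5 mm) at x 56; ramp up to 8 mm at x 11; flat, 8 mm thick, to x -44; then an upright heel 24 mm high, back face at x -56 (fits under the plate). Needs up to about 15 N while the foot climbs. Two spread fingertips pushing the heel turn it square to the push.
- flange: Bystander: grey round flange, 64 mm wide, 35 mm high, right of the stand, nearer the robot. Origin: centre of its underside. Leave alone.
- collet: Bystander: grey conical collet, 29 mm wide, 32 mm high, left of the shim. Origin: centre of its underside. Leave alone.
- alu_block: Bystander: bare aluminium block, 45 x 60 x 32 mm, right of the stand. Origin: centre of its underside. Leave alone.

How it is judged (in metres and radians):
On the way, in this order (a step that is already met when the one before it is completed fails the run):
1. the shim is under the short foot, carries it, and the stand is level (angle between stand's own z axis and vertical below 0.015 rad and contact force between shim and stand above 0.5 N and height (world z) of short_foot above 0.006 m and contact force between the fingers and stand below 0.5 N), for 0.2 s.
2. the fingertips press down on top of the plate's corner over the shim, with at least 2 N, and the stand stays level (contact force between the fingers and stand above 2 N and horizontal distance between the grasp point and corner_top below 0.025 m and z of the grasp point in the frame of corner_top above -0.002 m and angle between stand's own z axis and vertical below 0.02 rad), for 0.1 s.
At the end, for the whole second after the job is handed in: The stand is level within 0.015 rad and within 30 mm of where it stood, its short foot rests on the shim's flat part (or within 8 mm of it) and presses on it with more than 0.5 N, the shim lies flat on the bench, and everything is at rest (angle between stand's own z axis and vertical below 0.015 rad and contact force between shim and stand above 0.5 N and height (world z) of short_foot above 0.006 m and x of short_foot in the frame of shim below 0.019 m and height (world z) of shim below 0.004 m and distance of stand from where it was at the start of the episode below 0.03 m and linear speed of each of stand, shim below 0.01 m/s); the robot touches nothing.
It fails at once if the shim is lifted off the bench (height (world z) of shim above 0.012 m).
It fails at once if the stand is shoved more than 45 mm (distance of stand from where it was at the start of the episode above 0.045 m).
It fails at once if the stand is tipped by more than 0.15 rad (angle between stand's own z axis and vertical above 0.15 rad).
It fails at once if the stand is pressed with more than 45 N (contact force between the fingers and stand above 45 N).
It fails at once if a bystander is moved by more than 20 mm (distance of any of flange, collet, alu_block from where it was at the start of the episode above 0.02 m).
It also fails if it takes over 58 s, if anything falls off the work surface, if the arm or the gripper's body presses on something with over 40 N, if the wrist force passes 120 N, or if a joint passes its speed limit or range.

ROBOT

A 6-joint arm with a two-finger parallel gripper is mounted at the origin on a cart in front of the work surface, level with it; the furniture and walls round the work are solid. World frame = base frame: x ahead of the robot, y to its left, z up, the work surface at z = 0. Lengths are in mm, angles in rad, forces in N, time in s.
With the tool pointing down it reaches from about 400 to 925 mm from the base axis. Payload 12.5 kg.
Tool frame: the origin (TCP) lies midway between the tips of the shut fingers; the grasp point (between the pads) lies 19 mm behind it; z points along the fingers, y is the line along which they close (so a half turn about z gives the same grasp; the last joint's range is limited). The gripper opens to 95 mm and grips with 3 to 60 N. Pads are 20 mm wide; open, the fingers measure 119 mm over their backs; the gripper's body (75 mm by 180 mm) begins 59 mm behind the grasp point.
Start: joints at [-1.452, 0.491, 1.559, -0, 1.092, -0.106], TCP at [139.342, -609.289, 189.961] pointing down, gripper open.
Joint ranges: [-3.1, 3.1], [-0.84, 2.19], [0.05, 2.79], [-1.13, 4.28], [0.06, 2.93], [-2.69, 2.69]. Speed limits (rad/s): [2.22, 2.22, 2.79, 3.14, 3.14, 3.14].

INTERFACE

Orientations are given as [roll, pitch, yaw] about the fixed x, y, z axes, in that order (R = Rz(yaw) Ry(pitch) Rx(roll)).
In Python, from cell import state, viewer, env, models gives the robot as it stands. The module is installed in compiled form; this text tells all that it offers.
- The arm moves only by the tool arm_command, never from a script. Its argument "rows" is a list of rows, each a list of 2 entries, a list of its own where there are three numbers: the shift along the tool's x, y, z normalised to -1 to 1, where 1 is 0.25 m, then the turn about the tool's z normalised to -1 to 1, where 1 is pi rad. A call has exactly 5 rows; each row shifts and turns the commanded pose from where the row before left it, along the tool's axes as they then stand; what a row does not reach is not made up. A row lasts 1/10 s, in which the tool goes at most 50 mm and 8.59 degrees, less where a joint would pass 70% of its speed; a pose out of reach is approached as far as the arm can. A call with a number of a shift or a turn outside -1 to 1 is refused whole. A call with a gripper value outside its range is refused whole. "claw" is the opening, from 0 (shut) to 1 (fully open), set as the call begins (left out, the last holds). The fingers move at their own pace and stop on an object; the grip force is fixed at half the most. Time passes only in rows, so rows that do not move let the fingers close, or fill a call up. It gives the time, the measured TCP pose, the force, the opening and the grip force at its end, in the units of the state.
- state(): the state, without advancing time (a new reading comes with each control period).
- viewer.read_camera(name): name is "scene" or "top"; returns (picture, depth): 400x640x3 uint8, red, green, blue; 400x640 float32, mm along the optical axis (not along the pixel's ray), 0 where there is no reading.
- viewer.get_calibration(name): a dict with "camera_matrix" (3x3 intrinsics, pixels), "dist_coeffs" ([k1, k2, p1, p2, k3] as OpenCV has them; the pictures are not rectified), "world_to_cam" (4x4, takes a point from world to camera coordinates). Camera axes: x right, y up, looking along -z (the intrinsics and any distortion apply to the point x, -y, -z); pixel columns grow to the right and rows downward; lengths in mm; the calibration is good to about 2 mm. A picture is of the moment at which its call begins. get_calibration takes no time and is no camera call.
- env.job_done(): hands the job in; it is judged then, once.
Trained networks look in the newest picture that a camera, given by its name, has taken for a name from the list of things; names that differ only in an ending like _2 or _b are one class to them, and where a whole thing is asked for, a point or a joint stands for the part that bears it (a point fixed in the world has none). Each returns a list of dicts, best first, with "confidence" (0 to 1); they miss things now and then, are a little off and sometimes report something else, mostly with a low value. They report only what shows in the picture. A call takes as long as a camera call.
- models.search_frame(camera, label): "position" ([x, y, z] in mm, in world coordinates, good to about 4 mm: the middle of the surface that is visible of it).
- models.mark_of(camera, label): "position" ([x, y, z] in mm, in world coordinates, good to about 4 mm: a listed point, or the origin of a listed thing).
The state is a dict: "t": time; "joints": joint angles; "qvel": joint speeds; "tau": joint torques, N m; "eef_pos": TCP position; "tcp_rot": TCP orientation; "ft_force": force on the tool from outside, world axes, zero at the start; "moment": the same for the moment, N m; "opening": opening from 0.0 (shut) to 1.0 (fully open); "grip_force": force on a finger pad.
Only numpy, scipy, OpenCV 4.12 (cv2) and the standard library are available. Lean on these libraries where they do the work, as an engineer would, in place of code of your own. Each camera call takes 0.05 s, during which the arm holds its last target. There are 200 camera calls.

## Working session

There is one attempt and no reset: what is moved stays moved. The work goes in short steps, Python scripts to look and compute and a tool call to move; the robot and the scene stay as the last step left them, time stands still between calls to the robot, and variables do not carry over. Pictures are saved under pics/ and viewed, at most 10 in all, crops included, and the job is handed in when it is done.

Besides the shell and the picture viewer there is one more tool, called after "Call:" as a command line: name --argument value ..., lists and objects as JSON in quotes. arm_command: Moves the arm, as the interface text tells. Scaled input: -1 to 1 covers 0.25 m each way for a shift and pi rad each way for a turn. Its arguments: {"type":"object","properties":{"rows":{"type":"array","items":{"type":"array"}},"claw":{"type":"number"}},"required":["rows"]}

```bash
mkdir -p pics
python3 - <<'E'
from cell import state, viewer, models
import cv2,numpy as np
s=state();print({k:np.round(s[k],3).tolist() for k in('t','eef_pos','tcp_rot','opening','ft_force')})
for c in('top','scene'):
    p,d=viewer.read_camera(c);cv2.imwrite(f'pics/{c}0.png',p[:,:,::-1]);np.save(f'pics/{c}0.npy',d)
    for n in('stand','short_foot','corner_top','shim','flange','collet','alu_block'):
        print(c,n,[(np.round(r['position']).tolist(),round(r['confidence'],2)) for r in models.mark_of(c,n)[:2]])
E
```

```text
{'t': 0.0, 'eef_pos': [139.303, -609.002, 189.341], 'tcp_rot': [-3.14, -0.0, 0.225], 'opening': 1.001, 'ft_force': [0.297, -0.53, 0.295]}
top stand [([682.0, 245.0, 0.0], 0.98)]
top short_foot [([458.0, 199.0, -4.0], 0.59)]
top corner_top [([584.0, 184.0, 53.0], 0.78)]
top shim [([460.0, 202.0, -1.0], 0.7)]
top flange []
top collet [([490.0, 404.0, -2.0], 0.42)]
top alu_block [([698.0, 25.0, 1.0], 0.63)]
scene stand []
scene short_foot [([582.0, 189.0, -0.0], 0.55)]
scene corner_top [([580.0, 181.0, 57.0], 0.65)]
scene shim [([463.0, 200.0, 0.0], 0.86)]
scene flange [([556.0, 30.0, -5.0], 0.56)]
scene collet [([491.0, 403.0, -3.0], 0.74)]
scene alu_block [([698.0, 25.0, 4.0], 0.93)]
```

View pics/top0.png

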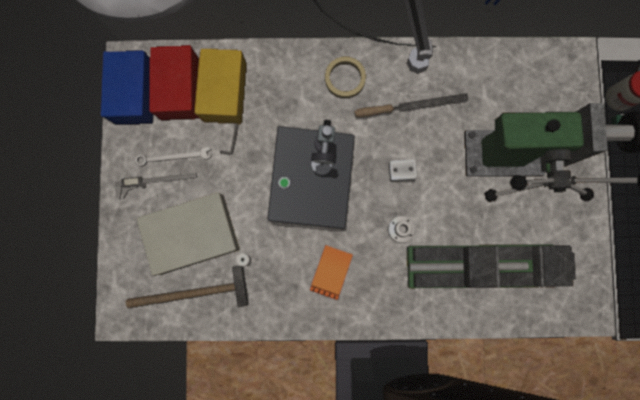

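View pics/scene0.png

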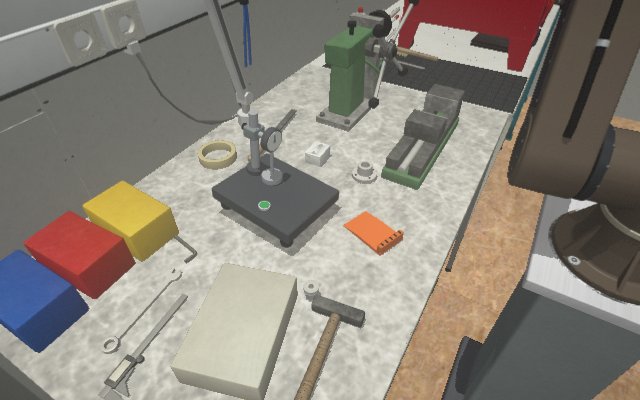

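```bash
cat > h.py <<'E'
import numpy as np,cv2
from cell import viewer
def cloud(c,d):
    k=viewer.get_calibration(c);K=np.array(k['camera_matrix'],float);D=np.array(k['dist_coeffs'],float);T=np.linalg.inv(np.array(k['world_to_cam']))
    v,u=np.mgrid[0:400,0:640];uv=np.stack([u,v],-1).reshape(-1,1,2).astype(float)
    n=cv2.undistortPoints(uv,K,D)[:,0];z=d.reshape(-1,1)
    P=np.hstack([n[:,:1]*z,-n[:,1:]*z,-z,np.ones_like(z)])
    return ((P@T.T)[:,:3]).reshape(400,640,3)
def orange(p):
    h=cv2.cvtColor(p,cv2.COLOR_RGB2HSV);return (h[...,0]>5)&(h[...,0]<22)&(h[...,1]>150)&(h[...,2]>80)
def rect(P):
    r=cv2.minAreaRect(P[:,:2].astype(np.float32));return np.round(r[0],1),np.round(r[1],1),round(r[2],1),np.round(cv2.boxPoints(r)).tolist()
E
python3 - <<'E'
from h import *
for c in('top','scene'):
    p=cv2.imread(f'pics/{c}0.png')[:,:,::-1].copy();d=np.load(f'pics/{c}0.npy');X=cloud(c,d)
    m=orange(p)&(d>0)&(abs(X[...,0]-462)<130)&(abs(X[...,1]-200)<130)
    P=X[m];print(c,len(P),rect(P),np.percentile(P[:,2],[2,25,50,75,98]).round(1))
    Q=P[P[:,2]>18];print('heel',len(Q),rect(Q) if len(Q)>4 else '')
    # stand plate top
    a=(d>0)&(abs(X[...,0]-682)<150)&(abs(X[...,1]-245)<150)&(X[...,2]>45)&(X[...,2]<75)
    P=X[a];A=np.c_[P[:,:2],np.ones(len(P))];co=np.linalg.lstsq(A,P[:,2],rcond=None)[0]
    g=abs(A@co-P[:,2])<4;co=np.linalg.lstsq(A[g],P[g,2],rcond=None)[0];print('plate',co,rect(P[g]))
E
```

```text
top 1298 (array([459.2, 199.1]), array([ 65.9, 108.8]), 70.4, [[397.0, 186.0], [499.0, 150.0], [522.0, 212.0], [419.0, 248.0]]) [ 0.9  6.4  8.5 10.9 27.2]
heel 139 (array([413.9, 215.1]), array([65.1, 11.7]), 68.9, [[397.0, 187.0], [408.0, 183.0], [431.0, 243.0], [420.0, 248.0]])
plate [ 0.050564    0.05270196 17.58197349] (array([676.1, 242.5]), array([179.6, 219.8]), 83.7, [[557.0, 165.0], [775.0, 141.0], [795.0, 320.0], [577.0, 344.0]])
scene 1072 (array([459.3, 200.3]), array([ 70.7, 113.6]), 69.2, [[394.0, 187.0], [500.0, 147.0], [525.0, 213.0], [419.0, 254.0]]) [ 1.6  5.8  7.6  8.8 24.4]
heel 100 (array([412.2, 217. ]), array([67.7, 11.9]), 70.9, [[395.0, 187.0], [407.0, 183.0], [429.0, 247.0], [418.0, 251.0]])
plate [ 0.05292867  0.04439124 16.85548123] (array([676.5, 244.7]), array([180.6, 220.8]), 83.6, [[557.0, 167.0], [776.0, 143.0], [796.0, 322.0], [577.0, 347.0]])
```

The top view shows the shim at pixel (331,272), heel towards the robot and yaw about -20°. The short foot's corner is near (270,225), which puts the foot at about (584,188) mm. The collet is the ring at (243,259) and the flange is at (402,230). The scene view agrees.

First I'll lift, turn to yaw -0.12 and arc around the base.

Call:
arm_command --rows '[[[0,0,-0.1],0.0366],[[0,0,-0.1],0.0366],[[0,0,-0.1],0.0366],[[0.132,-0.121,0],0],[[0.132,-0.121,0],0]]' --claw 0.42

```text
t: 1.3
eef_pos: [212.3, -556.9, 265.5]
tcp_rot: [3.14, -0.001, -0.123]
ft_force: [0.9, 0.3, -0.6]
opening: 0.636
grip_force: 0.0
```

Run:
```python
from h import *
d=np.load('pics/top0.npy');X=cloud('top',d)
for y in range(-600,300,100):
    m=(d>0)&(X[...,0]>300)&(X[...,0]<560)&(X[...,1]>y)&(X[...,1]<y+100);print(y,X[m][:,2].max().round() if m.any() else None)
```

```text
-600 8.0
-500 10.0
-400 119.0
-300 120.0
-200 116.0
-100 116.0
0 69.0
100 57.0
200 30.0
```

Call:
arm_command --rows '[[[0.132,-0.121,0],0],[[0.132,-0.121,0],0],[[0.132,-0.121,0],0],[[0.132,-0.121,0],0],[[0.132,-0.121,0],0]]'

```text
t: 1.8
eef_pos: [395.3, -425.5, 265.1]
tcp_rot: [3.141, -0.0, -0.12]
ft_force: [0.5, -0.7, 0.1]
opening: 0.42
grip_force: 0.0
```

Call:
arm_command --rows '[[[0.132,-0.121,0],0],[[-0.024,-0.198,0],0],[[-0.024,-0.198,0],0],[[-0.024,-0.198,0],0],[[-0.024,-0.198,0],0]]'

```text
t: 2.3
eef_pos: [430.0, -199.3, 265.0]
tcp_rot: [3.141, -0.0, -0.12]
ft_force: [2.1, 0.2, -0.4]
opening: 0.42
grip_force: 0.0
```

Call:
arm_command --rows '[[[-0.024,-0.198,0],0],[[-0.024,-0.198,0],0],[[-0.024,-0.198,0],0],[[-0.024,-0.198,0],0],[[0,0,0],0]]'

```text
t: 2.8
eef_pos: [429.6, 2.9, 265.2]
tcp_rot: [-3.141, -0.0, -0.114]
ft_force: [1.3, -1.1, -0.7]
opening: 0.423
grip_force: 0.0
```

Call:
arm_command --rows '[[[-0.068,-0.164,0],0],[[-0.068,-0.164,0],0],[[-0.068,-0.164,0],0],[[-0.068,-0.164,0],0],[[-0.068,-0.164,0],0]]'

```text
t: 3.3
eef_pos: [370.0, 213.1, 265.1]
tcp_rot: [-3.141, -0.001, -0.121]
ft_force: [1.3, 0.1, -0.0]
opening: 0.419
grip_force: 0.0
```

Call:
arm_command --rows '[[[0,0,0.19],0],[[0,0,0.19],0],[[0,0,0.19],0],[[0,0,0.19],0],[[0,0,0.1],0]]'

```text
t: 3.8
eef_pos: [369.6, 211.0, 47.2]
tcp_rot: [3.14, 0.003, -0.121]
ft_force: [0.3, 0.3, 0.2]
opening: 0.416
grip_force: 0.0
```

Call:
arm_command --rows '[[[0,0,0.1],0],[[0,0,0.06],0],[[0.02,0,0],0],[[0.02,0,0],0],[[0.02,0,0],0]]'

```text
t: 4.3
eef_pos: [386.6, 210.1, 10.8]
tcp_rot: [-3.141, -0.002, -0.12]
ft_force: [-0.8, 0.7, -0.2]
opening: 0.421
grip_force: 0.0
```

Call:
arm_command --rows '[[[0.02,0,0],0],[[0.02,0,0],0],[[0.02,0,0],0],[[0.02,0,0],0],[[0.02,0,0],0]]'

```text
t: 4.8
eef_pos: [410.6, 207.1, 10.0]
tcp_rot: [3.142, -0.0, -0.12]
ft_force: [0.4, 0.1, -0.1]
opening: 0.419
grip_force: 0.0
```

```bash
cat > look.py <<'E'
from h import *
from cell import state,models
import sys
def look(tag,cx,cy):
    s=state();print('t',s['t'],np.round(s['eef_pos'],1),np.round(s['tcp_rot'],3),np.round(s['ft_force'],1))
    for c in('scene','top'):
        p,d=viewer.read_camera(c);cv2.imwrite(f'pics/{c}{tag}.png',p[:,:,::-1]);X=cloud(c,d)
        m=orange(p)&(d>0)&(abs(X[...,0]-cx)<110)&(abs(X[...,1]-cy)<110)
        P=X[m]
        if len(P)>10: print(c,len(P),*rect(P));
        print([(np.round(r['position']).tolist(),round(r['confidence'],2)) for r in models.mark_of(c,'shim')[:1]])
        a=(d>0)&(abs(X[...,0]-682)<150)&(abs(X[...,1]-245)<150)&(X[...,2]>45)&(X[...,2]<75)
        P=X[a];A=np.c_[P[:,:2],np.ones(len(P))];co=np.linalg.lstsq(A,P[:,2],rcond=None)[0]
        for th in(5,3,2):
            g=abs(A@co-P[:,2])<th;co=np.linalg.lstsq(A[g],P[g,2],rcond=None)[0]
        print('plate',co.round(4),rect(P[g]))
look(sys.argv[1],float(sys.argv[2]),float(sys.argv[3]))
E
python3 look.py 1 475 205
```

```text
t 4.8 [410.6 207.1  10. ] [ 3.142 -0.    -0.12 ] [ 0.4  0.1 -0.1]
scene 683 [459.6 201.1] [ 69.  113.1] 71.0 [[395.0, 187.0], [502.0, 150.0], [524.0, 215.0], [417.0, 252.0]]
[([461.0, 197.0, 4.0], 0.91)]
plate [ 0.0516  0.0515 16.188 ] (array([676.4, 244.2]), array([179.8, 219.8]), 83.6, [[557.0, 167.0], [776.0, 143.0], [796.0, 321.0], [577.0, 346.0]])
top 816 [472.5 194.5] [65.8 80.8] 70.1 [[423.0, 177.0], [499.0, 150.0], [522.0, 212.0], [446.0, 239.0]]
[([458.0, 200.0, -2.0], 0.57)]
plate [ 0.0506  0.052  17.7224] (array([675.7, 242.3]), array([179.3, 219.1]), 83.7, [[557.0, 165.0], [775.0, 141.0], [794.0, 319.0], [577.0, 343.0]])
```

Run:
```python
import cv2
a=cv2.imread('pics/scene1.png')[170:290,310:450];b=cv2.imread('pics/top1.png')[220:340,270:410]
cv2.imwrite('pics/c1.png',cv2.resize(cv2.hconcat([a,b]),None,fx=2.8,fy=2.8,interpolation=cv2.INTER_CUBIC))
```

```text
(no output)
```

View pics/c1.png

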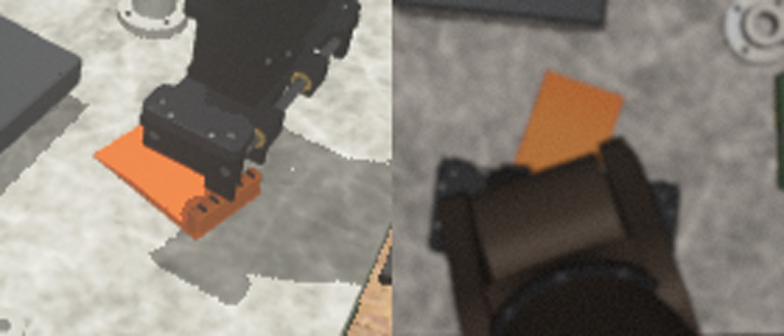

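Run:
```python
from h import *
k=viewer.get_calibration('scene');W=np.array(k['world_to_cam']);print('cam',np.linalg.inv(W)[:3,3].round())
def proj(P):
    q=W@np.r_[P,1];return cv2.projectPoints(np.array([[q[0],-q[1],-q[2]]]),np.zeros(3),np.zeros(3),np.array(k['camera_matrix'],float),np.array(k['dist_coeffs'],float))[0].ravel()
c,s=np.cos(.12),-np.sin(.12)
for n,o in dict(tcp=(0,0,0),Lin=(0,20,0),Lout=(0,32,0),Lfront=(10,26,0),Lback=(-10,26,0),Rin=(0,-20,0),L40=(0,26,50)).items():
    P=np.array([410.6+o[0]*c-o[1]*s,207.1+o[0]*s+o[1]*c,10+o[2]]);print(n,P.round(),((proj(P)-[310,170])*2.8).round())
for P in([395,187,0],[395,187,24],[417,252,0],[417,252,24]):print(P,((proj(np.array(P,float))-[310,170])*2.8).round())
```

```text
cam [265. 755. 631.]
tcp [411. 207.  10.] [229. 196.]
Lin [413. 227.  10.] [216. 212.]
Lout [414. 239.  10.] [208. 222.]
Lfront [424. 232.  10.] [200. 211.]
Lback [404. 234.  10.] [224. 224.]
Rin [408. 187.  10.] [242. 180.]
L40 [414. 233.  60.] [220. 171.]
[395, 187, 0] [257. 195.]
[395, 187, 24] [261. 174.]
[417, 252, 0] [196. 242.]
[417, 252, 24] [199. 220.]
```

The left fingertip appears at crop pixel (225,195), above the heel top. The part-open tips sit about 20 mm above the TCP, so they passed over the heel without touching it. I'll back off, recentre and probe down.

Call:
arm_command --rows '[[[-0.045,0,0],0],[[-0.045,0,0],0],[[-0.045,-0.016,0],0],[[-0.045,-0.016,0],0],[[0,0,0.012],0]]'

```text
t: 5.5
eef_pos: [364.9, 221.1, 7.1]
tcp_rot: [3.141, 0.0, -0.119]
ft_force: [0.8, -0.3, 0.4]
opening: 0.422
grip_force: 0.0
```

Call:
arm_command --rows '[[[0,0,0.012],0],[[0,0,0.012],0],[[0,0,0.004],0],[[0,0,0],0],[[0,0,0],0]]'

```text
t: 6.0
eef_pos: [366.6, 220.3, -0.2]
tcp_rot: [3.141, 0.0, -0.121]
ft_force: [-0.3, 0.4, 0.2]
opening: 0.421
grip_force: 0.0
```

```bash
python3 look.py 2 475 205
python3 - <<'E'
import cv2
a=cv2.imread('pics/scene2.png')[170:290,310:450]
cv2.imwrite('pics/c2.png',cv2.resize(a,None,fx=4,fy=4,interpolation=cv2.INTER_CUBIC))
E
```

```text
t 6.0 [ 3.666e+02  2.203e+02 -2.000e-01] [ 3.141  0.    -0.121] [-0.3  0.4  0.2]
scene 839 [450.  218.4] [ 77.3 159.6] 52.4 [[363.0, 237.0], [490.0, 139.0], [537.0, 200.0], [410.0, 298.0]]
[([459.0, 198.0, 2.0], 0.9)]
plate [ 0.0517  0.0514 16.1384] (array([676.3, 244.3]), array([179.8, 219.5]), 83.6, [[557.0, 167.0], [775.0, 143.0], [795.0, 321.0], [577.0, 346.0]])
top 1289 [459.1 199.1] [ 66.1 108.4] 70.6 [[397.0, 186.0], [499.0, 150.0], [521.0, 212.0], [419.0, 248.0]]
[([458.0, 201.0, 2.0], 0.91)]
plate [ 0.05    0.0515 18.2737] (array([676.1, 242.4]), array([179. , 219.2]), 83.9, [[558.0, 165.0], [775.0, 142.0], [795.0, 320.0], [577.0, 343.0]])
```

View pics/c2.png

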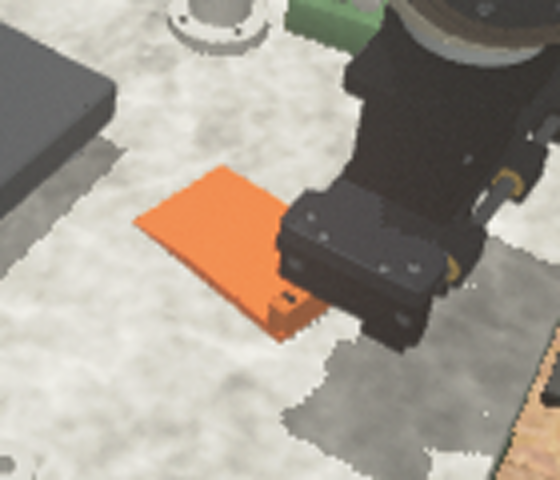

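Run:
```python
from h import *
p,d=viewer.read_camera('scene');X=cloud('scene',d)
m=(d>0)&(X[...,0]>320)&(X[...,0]<470)&(X[...,1]>200)&(X[...,1]<330)&(X[...,2]>8)&(X[...,2]<130)&~orange(p)
P=X[m];
for z in range(5,125,10):
    q=P[(P[:,2]>=z)&(P[:,2]<z+10)]
    if len(q):print(z,len(q),np.percentile(q[:,0],[3,97]).round(),np.percentile(q[:,1],[3,97]).round())
for r in range(240,262,3):print(r,[X[r,c].round().tolist() for c in (402,408,412)])
```

```text
5 22 [409. 426.] [225. 250.]
15 21 [395. 426.] [231. 249.]
25 40 [354. 421.] [201. 247.]
35 6 [362. 380.] [247. 249.]
75 1 [352. 352.] [202. 202.]
95 23 [346. 408.] [297. 306.]
105 183 [332. 406.] [203. 306.]
115 207 [331. 401.] [203. 306.]
240 [[366.0, 313.0, 139.0], [356.0, 313.0, 145.0], [350.0, 309.0, 145.0]]
243 [[365.0, 310.0, 129.0], [355.0, 313.0, 138.0], [348.0, 315.0, 144.0]]
246 [[365.0, 305.0, 117.0], [354.0, 311.0, 129.0], [347.0, 313.0, 135.0]]
249 [[364.0, 305.0, 109.0], [354.0, 306.0, 116.0], [346.0, 313.0, 127.0]]
252 [[376.0, 245.0, 31.0], [353.0, 306.0, 108.0], [346.0, 306.0, 113.0]]
255 [[379.0, 226.0, 0.0], [363.0, 246.0, 31.0], [345.0, 307.0, 107.0]]
258 [[376.0, 233.0, 0.0], [365.0, 228.0, 1.0], [359.0, 223.0, 0.0]]
261 [[373.0, 242.0, 1.0], [363.0, 235.0, 1.0], [356.0, 229.0, -1.0]]
```

The depth map puts the fingertip bottoms at z≈27 with the TCP at 0, so I'll go a further 15 mm down, slowly.

Call:
arm_command --rows '[[[0,0,0.012],0],[[0,0,0.012],0],[[0,0,0.012],0],[[0,0,0.012],0],[[0,0,0.012],0]]'

```text
t: 6.75
eef_pos: [366.4, 220.4, -15.5]
tcp_rot: [3.141, 0.0, -0.12]
ft_force: [0.2, 0.4, 0.5]
opening: 0.421
grip_force: 0.0
```

Run:
```python
from h import *
from cell import state
s=state();print(s['eef_pos'],s['ft_force'],s['tcp_rot'])
p,d=viewer.read_camera('scene');X=cloud('scene',d)
for r in range(250,268,2):print(r,[X[r,c].round().tolist() for c in (396,400,404,408,412)])
```

```text
[366.38903254 220.43085505 -15.45424575] [0.22413917 0.36206512 0.52136959] [ 3.14142009e+00  1.47523070e-04 -1.20194563e-01]
250 [[375.0, 303.0, 98.0], [368.0, 302.0, 101.0], [359.0, 312.0, 117.0], [352.0, 314.0, 123.0], [346.0, 314.0, 127.0]]
252 [[374.0, 304.0, 94.0], [367.0, 303.0, 97.0], [360.0, 306.0, 104.0], [352.0, 313.0, 117.0], [345.0, 313.0, 121.0]]
254 [[373.0, 303.0, 88.0], [366.0, 304.0, 93.0], [359.0, 304.0, 98.0], [352.0, 305.0, 103.0], [344.0, 312.0, 115.0]]
256 [[389.0, 235.0, 0.0], [365.0, 303.0, 87.0], [358.0, 305.0, 94.0], [351.0, 306.0, 99.0], [345.0, 306.0, 104.0]]
258 [[386.0, 242.0, 3.0], [378.0, 243.0, 9.0], [358.0, 304.0, 88.0], [350.0, 307.0, 95.0], [344.0, 305.0, 97.0]]
260 [[384.0, 246.0, 2.0], [378.0, 239.0, -2.0], [369.0, 245.0, 11.0], [360.0, 249.0, 21.0], [343.0, 306.0, 94.0]]
262 [[383.0, 249.0, 0.0], [376.0, 246.0, 1.0], [369.0, 240.0, -1.0], [360.0, 246.0, 11.0], [355.0, 233.0, -0.0]]
264 [[381.0, 254.0, 0.0], [374.0, 248.0, -2.0], [367.0, 246.0, 0.0], [360.0, 241.0, -1.0], [353.0, 238.0, 1.0]]
266 [[379.0, 257.0, -1.0], [372.0, 254.0, -0.0], [365.0, 251.0, 0.0], [358.0, 247.0, 0.0], [351.0, 243.0, 1.0]]
```

Call:
arm_command --rows '[[[0.024,0,0],0],[[0.024,0,0],0],[[0.024,0,0],0],[[0.016,0,0],0],[[0.016,0,0],0]]'

```text
t: 7.3
eef_pos: [392.4, 217.1, -15.1]
tcp_rot: [3.141, 0.0, -0.12]
ft_force: [-1.6, 0.3, 0.9]
opening: 0.417
grip_force: 0.7
```

Call:
arm_command --rows '[[[0.016,0,0],0],[[0.016,0,0],0],[[0.016,0,0],0],[[0.016,0,0],0],[[0.016,0,0],0]]'

```text
t: 7.8
eef_pos: [412.4, 214.9, -15.1]
tcp_rot: [3.141, 0.0, -0.12]
ft_force: [-1.1, 0.4, 1.0]
opening: 0.418
grip_force: 0.8
```

```bash
python3 look.py 3 475 205
```

```text
t 7.8 [412.4 214.9 -15.1] [ 3.141  0.    -0.12 ] [-1.1  0.4  1. ]
scene 549 [474.8 226.3] [ 69.7 156.8] 58.2 [[390.0, 238.0], [523.0, 155.0], [560.0, 215.0], [427.0, 297.0]]
[([482.0, 203.0, -0.0], 0.85)]
plate [ 0.0515  0.0514 16.2323] (array([676.3, 244.2]), array([180.4, 219.9]), 83.7, [[557.0, 167.0], [776.0, 143.0], [795.0, 322.0], [577.0, 346.0]])
top 1032 [488.4 202.8] [66.4 96.5] 78.4 [[434.0, 180.0], [529.0, 161.0], [542.0, 226.0], [448.0, 245.0]]
[([482.0, 205.0, -0.0], 0.57)]
plate [ 0.0504  0.052  17.9134] (array([675.7, 242.3]), array([179.2, 219.2]), 83.7, [[557.0, 165.0], [775.0, 141.0], [794.0, 319.0], [577.0, 343.0]])
```

Call:
arm_command --rows '[[[0.032,0,0],0],[[0.032,0,0],0],[[0.032,0,0],0],[[0.024,0,0],0],[[0.016,0,0],0]]'

```text
t: 8.5
eef_pos: [446.5, 210.7, -15.1]
tcp_rot: [3.142, -0.0, -0.12]
ft_force: [-2.3, 0.4, 2.2]
opening: 0.418
grip_force: 1.1
```

```bash
python3 look.py 4 520 205
```

```text
t 8.5 [446.5 210.7 -15.1] [ 3.142 -0.    -0.12 ] [-2.3  0.4  2.2]
scene 535 [514.6 237.4] [ 61.6 160.6] 50.1 [[433.0, 265.0], [556.0, 162.0], [596.0, 210.0], [473.0, 313.0]]
[([514.0, 204.0, 3.0], 0.96)]
plate [ 0.0512  0.052  16.3072] (array([676.2, 244.3]), array([179.8, 219.1]), 83.5, [[557.0, 167.0], [775.0, 143.0], [795.0, 321.0], [577.0, 346.0]])
top 859 [523.  204.3] [66.1 81.9] 83.4 [[479.0, 176.0], [560.0, 167.0], [567.0, 232.0], [486.0, 242.0]]
[([513.0, 209.0, -0.0], 0.68)]
plate [ 0.0509  0.0513 17.6852] (array([675.8, 242.3]), array([179.1, 219.1]), 83.7, [[557.0, 165.0], [775.0, 141.0], [794.0, 319.0], [577.0, 343.0]])
```

Call:
arm_command --rows '[[[0.024,0.003,0],0],[[0.024,0.003,0],0],[[0.02,0.002,0],0],[[0.02,0.002,0],0],[[0.016,0.002,0],0]]'

```text
t: 9.2
eef_pos: [468.1, 204.4, -15.2]
tcp_rot: [3.139, 0.007, -0.12]
ft_force: [-16.7, 4.0, 11.1]
opening: 0.417
grip_force: 8.4
```

Call:
arm_command --rows '[[[0.016,0.001,0],0],[[0.016,0.001,0],0],[[0.016,0.001,0],0],[[0.016,0.001,0],0],[[0.016,0.001,0],0]]'

```text
t: 9.7
eef_pos: [487.8, 200.8, -15.2]
tcp_rot: [3.139, 0.007, -0.12]
ft_force: [-15.8, 3.2, 11.0]
opening: 0.42
grip_force: 8.0
```

```bash
python3 look.py 5 540 205
```

```text
t 9.7 [487.8 200.8 -15.2] [ 3.139  0.007 -0.12 ] [-15.8   3.2  11. ]
scene 251 [543.1 224.2] [27.6 81.6] 74.9 [[500.0, 221.0], [579.0, 200.0], [586.0, 227.0], [507.0, 248.0]]
[([559.0, 196.0, 2.0], 0.56)]
plate [1.72000e-02 1.55000e-02 4.82554e+01] (array([678. , 246.2]), array([180. , 220.4]), 83.9, [[559.0, 169.0], [778.0, 145.0], [797.0, 324.0], [578.0, 347.0]])
top 252 [565.4 189.8] [39.7 94.1] 30.0 [[525.0, 221.0], [572.0, 139.0], [606.0, 159.0], [559.0, 240.0]]
[([555.0, 199.0, -1.0], 0.82)]
plate [1.51000e-02 1.58000e-02 5.06053e+01] (array([678.1, 244.5]), array([179.5, 219.4]), 83.7, [[559.0, 167.0], [777.0, 143.0], [797.0, 322.0], [579.0, 346.0]])
```

Call:
arm_command --rows '[[[0.016,0,0],0],[[0.016,0,0],0],[[0.016,0,0],0],[[0.016,0,0],0],[[0.016,0,0],0]]'

```text
t: 10.4
eef_pos: [507.6, 198.3, -15.3]
tcp_rot: [3.139, 0.007, -0.12]
ft_force: [-18.8, 2.8, 12.3]
opening: 0.418
grip_force: 10.3
```

Call:
arm_command --rows '[[[0.016,0,0],0],[[0.016,0,0],0],[[0.016,0,0],0],[[0.016,0,0],0],[[0.012,0,0],0]]'

```text
t: 10.9
eef_pos: [523.3, 196.0, -15.3]
tcp_rot: [3.138, 0.013, -0.12]
ft_force: [-29.0, 3.7, 21.6]
opening: 0.419
grip_force: 14.9
```

```bash
python3 look.py 6 580 190
```

```text
t 10.9 [523.3 196.  -15.3] [ 3.138  0.013 -0.12 ] [-29.    3.7  21.6]
scene 122 [560.9 221.4] [21.3 46.8] 82.6 [[536.0, 214.0], [583.0, 208.0], [585.0, 229.0], [539.0, 235.0]]
[([581.0, 186.0, 63.0], 0.69)]
plate [ 1.10000e-03 -2.00000e-04  6.31682e+01] (array([679.3, 247.1]), array([180. , 220.4]), 83.8, [[560.0, 169.0], [779.0, 146.0], [799.0, 325.0], [579.0, 348.0]])
top 38 [621.8 158.2] [ 7.3 40.3] 83.9 [[601.0, 157.0], [642.0, 152.0], [642.0, 160.0], [602.0, 164.0]]
[]
plate [-0.00000e+00  8.00000e-04  6.46461e+01] (array([678.7, 245.6]), array([179.4, 219.6]), 83.7, [[560.0, 168.0], [778.0, 144.0], [798.0, 323.0], [579.0, 347.0]])
```

The plate now reads level (slope about 0.001) and has moved about 3 mm. The foot sits at about shim x = -6 mm, on the flat part. Next I'll back off, rise and close the fingers.

Call:
arm_command --rows '[[[-0.03,0,0],0],[[-0.04,0,0],0],[[-0.06,0,0],0],[[-0.02,0,0],0],[[0,0,-0.08],0]]'

```text
t: 11.6
eef_pos: [491.1, 200.7, 3.5]
tcp_rot: [3.14, 0.003, -0.12]
ft_force: [0.1, 0.9, -0.0]
opening: 0.421
grip_force: 0.0
```

Call:
arm_command --rows '[[[0,0,-0.12],0],[[0,0,-0.16],0],[[0,0,-0.16],0],[[0,0,-0.04],0],[[0,0,0],0]]' --claw 0

```text
t: 12.1
eef_pos: [493.5, 201.1, 126.4]
tcp_rot: [-3.14, -0.004, -0.12]
ft_force: [0.2, -0.2, -0.3]
opening: 0.054
grip_force: 0.0
```

```bash
python3 look.py 7 560 190; python3 -c "
from cell import models
for c in('scene','top'):print(c,models.mark_of(c,'corner_top')[:1])"
```

```text
t 12.1 [493.5 201.1 126.4] [-3.14  -0.004 -0.12 ] [ 0.2 -0.2 -0.3]
scene 323 [560.2 196. ] [70.5 46.3] 82.7 [[533.0, 164.0], [579.0, 158.0], [588.0, 228.0], [542.0, 234.0]]
[([592.0, 190.0, 1.0], 0.77)]
plate [ 1.30000e-03 -0.00000e+00  6.29992e+01] (array([678.9, 247.9]), array([180.2, 219.5]), 83.7, [[560.0, 170.0], [778.0, 146.0], [798.0, 325.0], [580.0, 349.0]])
top 150 [583.  180.5] [ 45.3 122.5] 46.7 [[523.0, 206.0], [612.0, 122.0], [643.0, 155.0], [554.0, 239.0]]
[([590.0, 193.0, -3.0], 0.43)]
plate [5.00000e-04 9.00000e-04 6.42296e+01] (array([678.7, 245.3]), array([178.9, 219.7]), 83.6, [[560.0, 169.0], [778.0, 144.0], [798.0, 322.0], [579.0, 346.0]])
scene [{'position': [581.6, 187.5, 64.4], 'confidence': 0.91}]
top [{'position': [585.1, 187.2, 64.6], 'confidence': 0.96}]
```

View pics/scene7.png

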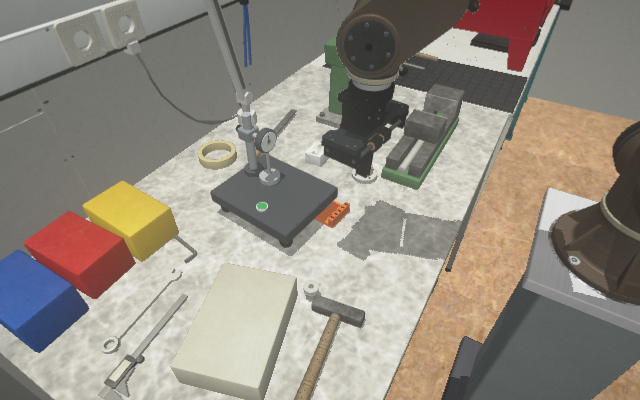

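The scene view shows the shim's heel sticking out from under the plate's near right corner at pixel (335,212), and the stand is level. The corner to press is at (583,187.5,64).

Call:
arm_command --rows '[[[0.12,0.004,0],0],[[0.12,0.004,0],0],[[0.12,0.003,0],0],[[0,0,0.1],0],[[0,0,0.04],0]]'

```text
t: 12.9
eef_pos: [580.8, 186.9, 87.1]
tcp_rot: [3.14, 0.004, -0.121]
ft_force: [-0.3, -0.6, -0.4]
opening: 0.008
grip_force: 0.0
```

Call:
arm_command --rows '[[[0,0,0.04],0],[[0,0,0.02],0],[[0,0,0.008],0],[[0,0,0],0],[[0,0,0],0]]'

```text
t: 13.4
eef_pos: [581.7, 187.6, 73.5]
tcp_rot: [-3.141, -0.001, -0.12]
ft_force: [0.3, -0.1, 0.4]
opening: 0.006
grip_force: 0.0
```

Call:
arm_command --rows '[[[0,0,0.012],0],[[0,0,0.012],0],[[0,0,0.006],0],[[0,0,0.004],0],[[0,0,0.004],0]]'

```text
t: 13.9
eef_pos: [581.5, 187.4, 63.3]
tcp_rot: [3.141, 0.0, -0.12]
ft_force: [0.1, -0.0, 0.1]
opening: 0.004
grip_force: 0.0
```

Call:
arm_command --rows '[[[0,0,0.004],0],[[0,0,0.004],0],[[0,0,0.004],0],[[0,0,0],0],[[0,0,0],0]]'

```text
t: 14.4
eef_pos: [581.5, 187.4, 60.4]
tcp_rot: [3.142, -0.0, -0.12]
ft_force: [1.2, -0.5, -0.0]
opening: 0.001
grip_force: 0.0
```

Call:
arm_command --rows '[[[0,0,0.004],0],[[0,0,0.004],0],[[0,0,0.004],0],[[0,0,0.004],0],[[0,0,0],0]]'

```text
t: 14.9
eef_pos: [581.4, 187.4, 56.2]
tcp_rot: [3.141, 0.0, -0.12]
ft_force: [0.0, 0.3, 0.4]
opening: -0.001
grip_force: 0.0
```

Run:
```python
from h import *
from cell import state
s=state();print(s['eef_pos'],s['ft_force'])
p,d=viewer.read_camera('scene');X=cloud('scene',d);cv2.imwrite('pics/s8.png',cv2.resize(p[150:270,240:400,::-1],None,fx=4,fy=4))
m=(d>0)&(abs(X[...,0]-582)<22)&(abs(X[...,1]-190)<25)&(X[...,2]>55)&(X[...,2]<130)
P=X[m];print(np.histogram(P[:,2],np.arange(55,131,5)))
```

```text
[581.44517461 187.42212688  56.21807234] [0.00788375 0.25425261 0.4040654 ]
(array([ 18, 230,  19,   0,   0,  14,  14,  19,  23,  17,  24,  22,  24,
        23,  23]), array([ 55,  60,  65,  70,  75,  80,  85,  90,  95, 100, 105, 110, 115,
       120, 125, 130]))
```

View pics/s8.png

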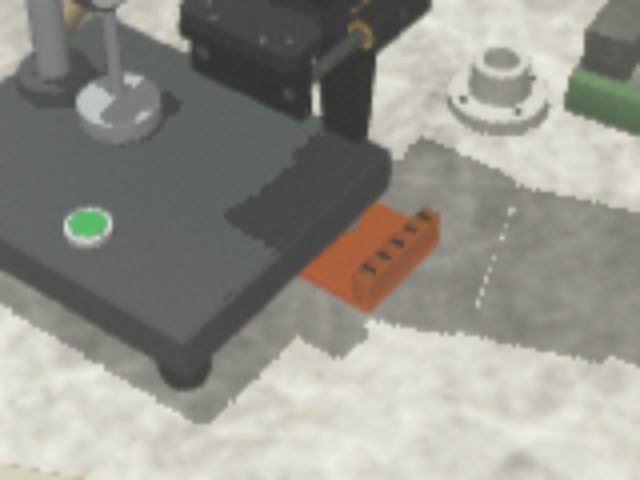

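The closed tips are at z≈80 while the TCP reads 56, at crop pixel (345,135) over the corner. The reading is therefore about 24 mm low, so I'll keep going down until the force shows contact, at about 40.

Call:
arm_command --rows '[[[0,0,0.012],0],[[0,0,0.012],0],[[0,0,0.012],0],[[0,0,0.004],0],[[0,0,0],0]]'

```text
t: 15.45
eef_pos: [581.4, 187.4, 46.1]
tcp_rot: [3.141, 0.0, -0.12]
ft_force: [-0.2, 0.3, -0.6]
opening: 0.006
grip_force: 0.0
```

Call:
arm_command --rows '[[[0,0,0.004],0],[[0,0,0.004],0],[[0,0,0.004],0],[[0,0,0],0],[[0,0,0],0]]'

```text
t: 15.95
eef_pos: [581.5, 187.4, 43.4]
tcp_rot: [3.141, -0.0, -0.12]
ft_force: [-0.3, 0.4, -0.3]
opening: 0.005
grip_force: 0.0
```

Call:
arm_command --rows '[[[0,0,0.004],0],[[0,0,0.004],0],[[0,0,0.004],0],[[0,0,0],0],[[0,0,0],0]]'

```text
t: 16.45
eef_pos: [581.5, 187.4, 40.3]
tcp_rot: [3.141, 0.0, -0.12]
ft_force: [0.7, 0.7, 0.3]
opening: 0.008
grip_force: 0.0
```

Call:
arm_command --rows '[[[0,0,0.004],0],[[0,0,0.004],0],[[0,0,0.002],0],[[0,0,0],0],[[0,0,0],0]]'

```text
t: 16.95
eef_pos: [581.7, 187.4, 39.0]
tcp_rot: [-3.142, -0.001, -0.12]
ft_force: [-3.7, -1.5, 12.1]
opening: 0.003
grip_force: 6.1
```

The press reads 12 N. I'll hold briefly, then lift clear.

Call:
arm_command --rows '[[[0,0,0],0],[[0,0,0],0],[[0,0,-0.012],0],[[0,0,-0.04],0],[[0,0,-0.1],0]]'

```text
t: 17.45
eef_pos: [580.6, 187.2, 75.1]
tcp_rot: [3.14, 0.003, -0.12]
ft_force: [-0.5, 1.3, 0.1]
opening: 0.007
grip_force: 0.0
```

Call:
arm_command --rows '[[[0,0,-0.12],0],[[0,0,-0.12],0],[[-0.1,0,-0.04],0],[[-0.1,0,0],0],[[-0.1,0,0],0]]'

```text
t: 17.95
eef_pos: [506.3, 196.5, 146.8]
tcp_rot: [-3.141, -0.001, -0.12]
ft_force: [0.0, 0.7, 0.1]
opening: 0.009
grip_force: 0.0
```

```bash
python3 look.py 9 560 190
```

```text
t 17.95 [506.3 196.5 146.8] [-3.141e+00 -1.000e-03 -1.200e-01] [0.  0.7 0.1]
scene 320 [558.7 195.5] [71.5 44.1] 83.6 [[533.0, 162.0], [577.0, 158.0], [585.0, 229.0], [541.0, 234.0]]
[([592.0, 190.0, -0.0], 0.96)]
plate [1.20000e-03 2.00000e-04 6.29703e+01] (array([679.1, 247.1]), array([180.3, 220.2]), 83.9, [[560.0, 169.0], [779.0, 146.0], [798.0, 325.0], [579.0, 348.0]])
top 50 [616.8 158.8] [ 6.9 52.3] 82.5 [[590.0, 159.0], [642.0, 152.0], [643.0, 159.0], [591.0, 166.0]]
[([590.0, 193.0, -2.0], 0.59)]
plate [7.00000e-04 4.00000e-04 6.42677e+01] (array([678.8, 245.4]), array([179.4, 219.7]), 83.7, [[560.0, 168.0], [778.0, 144.0], [798.0, 322.0], [580.0, 347.0]])
```

The plate is still level, the foot is on the shim's flat part and the stand has moved about 3 mm. I'm handing the job in.

```bash
python3 -c "
from cell import env
print(env.job_done())"
```

```text
the job is handed in; nothing more can be done
None
```

The job is handed in, but no verdict came back: the shim is under the short foot, the stand measures level and has moved about 3 mm, and the corner was pressed at about 12 N and released.

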